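# Turn the sample wheel to the reader and start it

### The arm

A 6-joint arm with a two-finger parallel gripper is mounted at the origin on the work surface. World frame = base frame: x ahead of the robot, y to its left, z up, the work surface at z = 0. Lengths are in m, angles in rad, forces in N, time in s.
With the tool pointing down it reaches from about 0.4 to 0.825 m from the base axis. Payload 7 kg.
Tool frame: the origin (TCP) lies on the centre line of the jaws, within the pads' length; the fingertips stand 22 mm ahead of it and the grasp point (between the pads) lies 3 mm ahead of it (arm.tcp_to_tips is the distance from the TCP to the fingertips, in m); z points along the fingers, y is the line along which they close (so a half turn about z gives the same grasp; the last joint's range is limited). The gripper opens to 88 mm and grips with 3 to 60 N. Pads are 19 mm wide; open, the fingers measure 130 mm over their backs; the gripper's body (78 mm by 193 mm) begins 47 mm behind the grasp point.
Start: joints at [-0.88, 0.359, 0.012, 0, -1.224, -0.288], TCP at [0.265, -0.621, 0.249] pointing down, gripper open.
Joint ranges: [-3.07, 3.07], [-1.43, 2.12], [-1.02, 1.25], [-3.03, 1.67], [-3.05, -0], [-3.03, 3.03]. Speed limits (rad/s): [2.39, 2.39, 3.01, 3.14, 3.14, 3.14].

### API

Orientations are given as [roll, pitch, yaw] about the fixed x, y, z axes, in that order (R = Rz(yaw) Ry(pitch) Rx(roll)).
In Python, from station import arm gives the robot as it stands.
- The arm moves only by the tool jog_arm, never from a script. Its argument "targets" is a list of rows, each an object of numbers: "dx", "dy", "dz": the shift along the tool's x, y, z in mm; "rx", "ry", "rz": the turn, a rotation vector about the tool's x, y, z in rad; "gripper": the closure, from 0 (fully open) to 1 (shut). In form: [{"dx": .., "dy": .., "dz": .., "rx": .., "ry": .., "rz": .., "gripper": ..}, ...]. A call has exactly 8 rows; each row is the pose to reach, as a shift and turn from the pose commanded when the call began, along the tool's axes at that moment; what a row does not reach only later rows make up. A row lasts 1/12 s, in which the tool goes at most 41.7 mm and 7.16 degrees, less where a joint would pass 70% of its speed; a pose out of reach is approached as far as the arm can. A call with a gripper value outside its range is refused whole. The fingers move at their own pace and stop on an object; "force" is the grip in N (left out, the last holds). Time passes only in rows, so rows that repeat a pose let the fingers close, or fill a call up. It gives the time, the measured TCP pose, the force, the opening and the grip force at its end, in the units of the state.
- arm.get_state(): the state, without advancing time (a new reading comes with each control period).
- arm.grab_frame(name): name is "side" or "top" or "wrist"; returns a dict with "frame" (480x640x3 uint8, red, green, blue), "z_map" (480x640 float32, m along the optical axis (not along the pixel's ray), 0 where there is no reading), "fx", "fy", "cx", "cy" (pixels), "view" (4x4, takes a point from world to camera coordinates). Camera axes: x right, y down, z forward; pixel columns grow to the right and rows downward; lengths in m; the calibration is good to about 2 mm. A picture is of the moment at which its call begins.
- arm.job_done(): hands the job in; it is judged then, once.
The state is a dict: "t": time; "q": joint angles; "qd": joint speeds; "joint_efforts": joint torques, N m; "eef_pos": TCP position; "ee_rot": TCP orientation; "force": force on the tool from outside, world axes, zero at the start; "moment": the same for the moment, N m; "width": finger opening in m; "gripper_force": force on a finger pad.
Only numpy, scipy, OpenCV 4.12 (cv2) and the standard library are available. Lean on these libraries where they do the work, as an engineer would, in place of code of your own. Each camera call takes 0.05 s, during which the arm holds its last target. There are 200 camera calls.

### The job

With the tip of one finger, gently push an arm of the three-armed sample wheel round until the arm that carries the capped vial points straight at the square column reader. Then press the key on top of the reader fully down and let it come up again. Nothing is to be gripped or lifted: do not touch the vial, leave it seated upright in its cup, and do not disturb the other things on the bench.

Things in the scene. Friction and masses are not known exactly. Their poses are not given: they have to be found in the camera images.
- wheel: Aluminium sample wheel, black hub, three equal level arms at 0, 120 and 240 degrees about its z (up); the arm along its own +x carries the vial, the other cups are empty. Origin on its vertical axis, 30 mm above the bench. It turns freely either way and stays where left (1 to 2 N at mid-arm moves it). Hub 44 mm across, top 64 mm above the bench.
- spoke_b (a point): Middle of the empty arm at +120 degrees, 51 mm from the axis, 42 mm above the bench. All arms are alike: a bar 10 mm wide, underside 34 mm and top 50 mm above the bench, free from 22 mm (hub) to 81 mm (cup) from the axis. At its end a cup 38 mm across, centred 100 mm from the axis, 30 to 56 mm above the bench.
- spoke_c (a point): Middle of the empty arm at 240 degrees, 51 mm from the axis, 42 mm above the bench; made like the other.
- stand: Fixed steel stand under the wheel: a round foot 90 mm across, 10 to 14 mm high, and a 28 mm stem up to the hub. Origin at the centre of its underside, on the wheel's axis.
- reader: Fixed upright column reader, grey with a dark band right round, 54 x 54 mm and 66 mm tall on a 74 x 74 x 8 mm base plate, key on top; reads in all directions. Origin at the centre of its underside, about 175 mm from the wheel's axis, left or right of it. The vial's arm points straight at it when the line from the wheel's axis along its +x passes through the column's centre.
- vial: Capped amber vial, 26 mm across and 48 mm tall, standing loose in the cup on the wheel's +x arm, 22 mm of it inside the cup. Origin at the centre of its underside, z up. Not to be touched.
- read_key_top (a point): Centre of the top of the round white key, 32 mm across, on top of the reader's column, when the key is up: press straight down here.
- read_key (a joint): Travel of the key in m: 0 up, 0.006 fully down, where its spring pushes back with 5 N; it springs back up when let go.
- jar: Bystander: squat amber reagent jar with black cap, 66 mm across, 62 mm tall, standing on the other side of the wheel from the reader. Origin at the centre of its underside.
- spare_vial: Bystander: a second capped amber vial like the one in the wheel, standing on the bench beyond the wheel. Origin at the centre of its underside.
- tape: Bystander: roll of tape lying flat, 84 mm across, 24 mm high. Origin at the centre of its underside.
- slide_box: Bystander: small blue slide box, 85 x 35 x 30 mm. Origin at the centre of its underside.
- wash_bottle: Bystander: white bottle, 68 mm across, 160 mm tall. Origin at the centre of its underside.
- tip_box: Bystander: open blue box, 90 x 120 x 60 mm. Origin at the centre of its underside.
Mind the look-alikes: they are no part of the job. Leave any red or yellow look-alike of the reader alone.

How it is judged:
On the way, in this order (a step that is already met when the one before it is completed fails the run):
1. the vial's arm points at the reader (its line within 10 mm of the column's centre) and the wheel is at rest (y of reader in the frame of wheel between -0.01 and 0.01 m and x of reader in the frame of wheel above 0.1 m and angular speed of wheel below 0.1 rad/s), for 0.2 s.
2. with the arm still pointing at the reader, the key is pressed down (beyond 4.5 of its 6 mm) (y of reader in the frame of wheel between -0.01 and 0.01 m and x of reader in the frame of wheel above 0.1 m and value of joint read_key above 0.0045 m), for 0.05 s.
At the end, for the whole second after the job is handed in: The wheel is at rest with the line of the vial's arm passing within 10 mm of the reader's centre, the key has been pressed and is up again, and the vial stands upright, fully seated in its cup (y of reader in the frame of wheel between -0.01 and 0.01 m and x of reader in the frame of wheel above 0.1 m and angular speed of wheel below 0.05 rad/s and value of joint read_key below 0.0015 m and angle between vial's own z axis and vertical below 0.25 rad and z of vial in the frame of wheel below 0.009 m and x of vial in the frame of wheel above 0.09 m and linear speed of vial below 0.02 m/s); the robot touches nothing.
It fails at once if the vial is touched by the robot (contact force between any of the fingers, the arm and vial above 0.3 N).
It fails at once if the vial is lifted in its cup or tipped (z of vial in the frame of wheel above 0.012 m or angle between vial's own z axis and vertical above 0.35 rad).
It fails at once if the key is pressed before the vial's arm points at the reader (value of joint read_key above 0.0045 m and not (y of reader in the frame of wheel between -0.01 and 0.01 m and x of reader in the frame of wheel above 0.1 m)).
It fails at once if one of the other things on the bench is disturbed (moved more than 15 mm) (distance of any of jar, spare_vial, tape, slide_box, wash_bottle, tip_box from where it was at the start of the episode above 0.015 m).
It fails at once if the wheel is struck or flung instead of pushed gently (it spins faster than 10 rad/s, more than one and a half turns a second) (angular speed of wheel above 10 rad/s).
It also fails if it takes over 48 s, if anything falls off the work surface, if the arm or the gripper's body presses on something with over 40 N, if the wrist force passes 120 N, or if a joint passes its speed limit or range.

## Working session

There is one attempt and no reset: what is moved stays moved. The work goes in short steps, Python scripts to look and compute and a tool call to move; the robot and the scene stay as the last step left them, time stands still between calls to the robot, and variables do not carry over. Pictures are saved under pics/ and viewed, at most 10 in all, crops included, and the job is handed in when it is done.

Besides the shell and the picture viewer there is one more tool, called after "Call:" as name([rows], argument=value, ...), one row to a line, values as JSON. jog_arm: Moves the arm, as the interface text tells. Its arguments: {"type":"object","properties":{"targets":{"type":"array","items":{"type":"object","properties":{"dx":{"type":"number"},"dy":{"type":"number"},"dz":{"type":"number"},"rx":{"type":"number"},"ry":{"type":"number"},"rz":{"type":"number"},"gripper":{"type":"number"}}}},"force":{"type":"number"}},"required":["targets"]}

```bash
ls; mkdir -p pics
cat > h.py <<'E'
import numpy as np, cv2
from station import arm
def grab(n):
    f=arm.grab_frame(n); np.savez(f'{n}.npz',**f); return f
def pts(f):
    z=f['z_map']; v,u=np.mgrid[0:480,0:640]
    P=np.stack([(u-f['cx'])*z/f['fx'],(v-f['cy'])*z/f['fy'],z,np.ones_like(z)],-1)
    W=P@np.linalg.inv(f['view']).T
    W=W[...,:3]; W[z==0]=np.nan; return W
E
python3 - <<'E'
from h import *
f=grab('top'); cv2.imwrite('pics/top.png',f['frame'][...,::-1])
g=grab('side'); cv2.imwrite('pics/side.png',g['frame'][...,::-1])
print(arm.get_state()); print(f['view'],f['fx'])
E
```

```text
pics
{'t': 0.1, 'q': array([-8.79892647e-01,  3.59322589e-01,  1.11895453e-02, -2.99274672e-04,
       -1.22411748e+00, -2.88097611e-01]), 'qd': array([ 0.0009242 , -0.00112675,  0.00214596,  0.00170216, -0.00140756,
       -0.00028923]), 'joint_efforts': array([-1.14677619e-03, -5.84162092e+01,  2.93754226e+01,  7.01545671e+00,
        1.02279894e-02, -5.04412742e-05]), 'eef_pos': array([ 0.26442463, -0.62062618,  0.2477303 ]), 'ee_rot': array([ 3.14011845e+00, -1.43455582e-04, -2.73888837e+00]), 'force': array([-0.43621599, -0.15410703, -0.67226111]), 'moment': array([-0.03084845, -0.01243059, -0.03902028]), 'gripper_force': 0.0, 'width': 0.08778057479618566}
[[ 1.10318291e-01 -9.93896183e-01 -5.02182925e-04 -6.73543597e-02]
 [-9.72507968e-01 -1.07840005e-01 -2.06394730e-01  6.21715441e-01]
 [ 2.05080779e-01  2.32574909e-02 -9.78468683e-01  1.23754867e+00]
 [ 0.00000000e+00  0.00000000e+00  0.00000000e+00  1.00000000e+00]] 497.83600108402993
```

View pics/top.png

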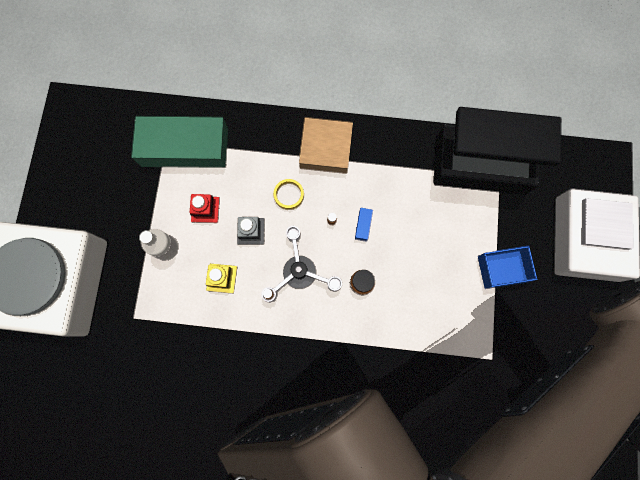

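View pics/side.png

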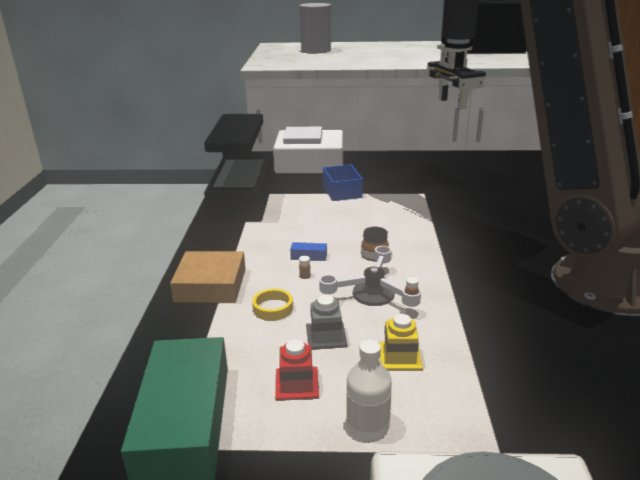

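The top view shows the hub at about (298,269), with empty cups at (293,234) and (334,285). The cup with the vial is at (268,295), the grey reader key is at (247,226), and the jar is at (363,282). The side view agrees: the vial is in the cup nearest the robot, at (412,290).

Run:
```python
from h import *
f=dict(np.load('top.npz')); W=pts(f)
def proj(u,v,z):
    V=np.linalg.inv(f['view']); d=V[:3,:3]@np.array([(u-f['cx'])/f['fx'],(v-f['cy'])/f['fy'],1]); o=V[:3,3]
    return o+d*(z-o[2])/d[2]
for n,(u,v) in dict(hub=(298,269),cupA=(293,234),cupB=(334,285),vial=(268,294),key=(247,226),jar=(363,281),spare=(332,217),yellowkey=(216,273),slide=(364,224),tape=(289,194),bottle=(150,238)).items():
    print(n,np.round(np.nanmedian(W[v-1:v+2,u-1:u+2].reshape(-1,3),0),4))
# refined: depth-band centroids near hub
def cen(c,r,z0,z1):
    m=(np.hypot(W[...,0]-c[0],W[...,1]-c[1])<r)&(W[...,2]>z0)&(W[...,2]<z1); p=W[m]; return np.round([*(p.min(0)[:2]+p.max(0)[:2])/2,*p.mean(0),len(p)],4)
h=proj(298,269,.064); print('hub',cen(h,.03,.057,.075))
for n,u,v,z in [('A',293,234,.056),('B',334,285,.056)]: print(n,cen(proj(u,v,z),.03,.045,.065))
print('vial',cen(proj(268,294,.08),.025,.072,.1))
k=proj(247,226,.08); print('key',k,cen(k,.03,.07,.1)); 
big=cv2.resize(f['frame'][180:320,190:400],None,fx=3.8,fy=3.8,interpolation=cv2.INTER_CUBIC); cv2.imwrite('pics/crop.png',big[...,::-1])
```

```text
hub [0.5206 0.0532 0.0614]
cupA [0.6153 0.0792 0.0339]
cupB [ 0.4925 -0.044   0.0323]
vial [0.4466 0.1191 0.0806]
key [0.6127 0.195  0.0882]
jar [ 0.5078 -0.1167  0.0612]
spare [ 0.671  -0.0194  0.0473]
yellowkey [0.4839 0.2557 0.0887]
slide [ 0.6653 -0.1071  0.0278]
tape [ 7.351e-01  1.073e-01 -3.000e-04]
bottle [0.5432 0.4105 0.1602]
hub [5.196e-01 5.210e-02 5.202e-01 5.190e-02 6.000e-02 1.240e+02]
A [6.089e-01 7.970e-02 6.104e-01 7.770e-02 5.220e-02 9.400e+01]
B [ 4.956e-01 -3.930e-02  4.961e-01 -4.130e-02  5.300e-02  8.100e+01]
vial [ 0.4483  0.1216  0.4484  0.1214  0.0804 71.    ]
key [0.61468509 0.19673474 0.08      ] [6.174e-01 1.981e-01 6.160e-01 1.974e-01 8.110e-02 2.640e+02]
```

View pics/crop.png

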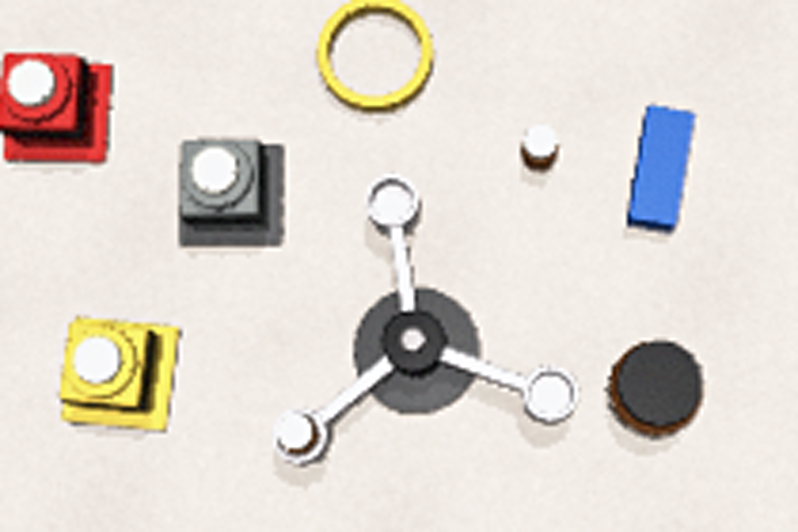

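```bash
cat >> h.py <<'E'
from scipy.spatial.transform import Rotation as Ro
def rel(target,yaw=None):
    s=arm.get_state(); R=Ro.from_euler('xyz',s['ee_rot'])
    d=R.inv().apply(np.array(target)-s['eef_pos'])*1000
    Rt=Ro.from_euler('xyz',[np.pi,0,s['ee_rot'][2] if yaw is None else yaw])
    print('t',s['t'],'pos',np.round(s['eef_pos'],4),'shift',np.round(d,1),'rot',np.round((R.inv()*Rt).as_rotvec(),4),'q',np.round(s['q'],2),'F',np.round(s['force'],1))
E
python3 -c "
from h import *
rel([.559,.099,.19],-2.86)"
```

```text
t 0.1 pos [ 0.2644 -0.6206  0.2477] shift [-553.   546.5   58.5] rot [ 0.0015 -0.0002  0.1211] q [-0.88  0.36  0.01 -0.   -1.22 -0.29] F [-0.4 -0.2 -0.7]
```

Call:
jog_arm([
  {"dx": -25, "dy": 25, "dz": 3, "gripper": 1},
  {"dx": -50, "dy": 50, "dz": 6, "gripper": 1},
  {"dx": -75, "dy": 75, "dz": 8, "gripper": 1},
  {"dx": -100, "dy": 100, "dz": 10, "gripper": 1},
  {"dx": -125, "dy": 125, "dz": 12, "gripper": 1},
  {"dx": -150, "dy": 150, "dz": 15, "gripper": 1},
  {"dx": -175, "dy": 175, "dz": 18, "gripper": 1},
  {"dx": -200, "dy": 200, "dz": 20, "gripper": 1},
])

```text
invalid input at $.targets[0]: expected keys dx, dy, dz, rx, ry, rz, gripper
```

```bash
python3 -c "
from h import *
rel([.559,.099,.19],-2.86)"
```

```text
t 0.1 pos [ 0.2644 -0.6206  0.2477] shift [-553.   546.5   58.5] rot [ 0.0015 -0.0002  0.1211] q [-0.88  0.36  0.01 -0.   -1.22 -0.29] F [-0.4 -0.2 -0.7]
```

Call:
jog_arm([
  {"dx": -30, "dy": 30, "dz": 3, "rx": 0, "ry": 0, "rz": 0, "gripper": 1},
  {"dx": -60, "dy": 60, "dz": 6, "rx": 0, "ry": 0, "rz": 0, "gripper": 1},
  {"dx": -90, "dy": 90, "dz": 9, "rx": 0, "ry": 0, "rz": 0, "gripper": 1},
  {"dx": -120, "dy": 120, "dz": 12, "rx": 0, "ry": 0, "rz": 0, "gripper": 1},
  {"dx": -150, "dy": 150, "dz": 15, "rx": 0, "ry": 0, "rz": 0, "gripper": 1},
  {"dx": -180, "dy": 180, "dz": 18, "rx": 0, "ry": 0, "rz": 0.03, "gripper": 1},
  {"dx": -210, "dy": 210, "dz": 21, "rx": 0, "ry": 0, "rz": 0.06, "gripper": 1},
  {"dx": -240, "dy": 240, "dz": 24, "rx": 0, "ry": 0, "rz": 0.12, "gripper": 1},
])

```text
t: 0.77
eef_pos: [0.3888, -0.3106, 0.2248]
ee_rot: [3.141, -0.0, -2.86]
force: [1.2, -0.3, 0.2]
width: 0.0399
gripper_force: 0.0
```

```bash
python3 -c "
from h import *
rel([.559,.099,.19],-2.86)"
```

```text
t 0.7667 pos [ 0.3888 -0.3106  0.2248] shift [-277.3  346.2   34.8] rot [ 0.0002 -0.     -0.0001] q [-0.28  0.08 -0.41 -0.   -1.08 -1.01] F [ 1.2 -0.3  0.2]
```

Call:
jog_arm([
  {"dx": -25, "dy": 31, "dz": 3, "rx": 0, "ry": 0, "rz": 0, "gripper": 1},
  {"dx": -50, "dy": 62, "dz": 6, "rx": 0, "ry": 0, "rz": 0, "gripper": 1},
  {"dx": -75, "dy": 93, "dz": 9, "rx": 0, "ry": 0, "rz": 0, "gripper": 1},
  {"dx": -100, "dy": 125, "dz": 12, "rx": 0, "ry": 0, "rz": 0, "gripper": 1},
  {"dx": -125, "dy": 156, "dz": 15, "rx": 0, "ry": 0, "rz": 0, "gripper": 1},
  {"dx": -150, "dy": 187, "dz": 18, "rx": 0, "ry": 0, "rz": 0, "gripper": 1},
  {"dx": -175, "dy": 218, "dz": 21, "rx": 0, "ry": 0, "rz": 0, "gripper": 1},
  {"dx": -200, "dy": 250, "dz": 25, "rx": 0, "ry": 0, "rz": 0, "gripper": 1},
])

```text
t: 1.43
eef_pos: [0.5113, -0.0146, 0.2001]
ee_rot: [3.142, 0.0, -2.858]
force: [0.8, -0.2, 0.6]
width: 0.0006
gripper_force: 0.0
```

```bash
python3 -c "
from h import *
rel([.559,.099,.19],-2.86)
f=grab('wrist'); cv2.imwrite('pics/w1.png',f['frame'][...,::-1])"
```

```text
t 1.4333 pos [ 0.5113 -0.0146  0.2001] shift [-77.6  95.8  10.1] rot [0.     0.0004 0.0015] q [ 0.36  0.13 -0.41  0.   -1.03 -1.64] F [ 0.8 -0.2  0.6]
```

View pics/w1.png

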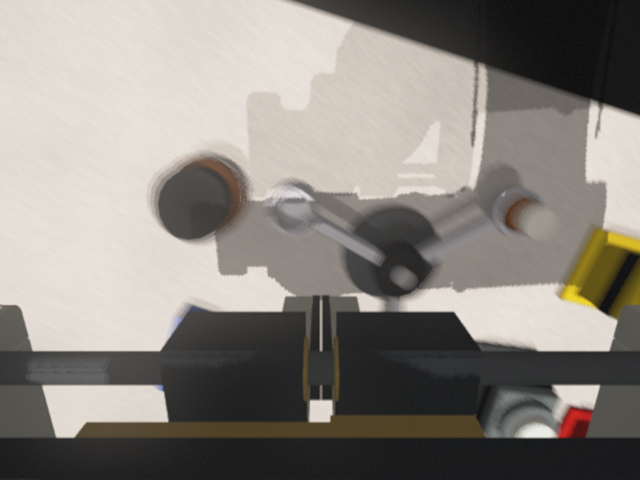

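The wrist view, blurred by the arm's motion, shows the hub at about (400,265). The vial arm is to the right (520,212), the jar and an empty arm are to the left, and the reader is partly hidden at (535,430). All of it fits the map. I'll turn the closed fingers so their broad side lies along the empty arm at 16°.

Call:
jog_arm([
  {"dx": -15, "dy": 20, "dz": 2, "rx": 0, "ry": 0, "rz": -0.12, "gripper": 1},
  {"dx": -35, "dy": 40, "dz": 4, "rx": 0, "ry": 0, "rz": -0.24, "gripper": 1},
  {"dx": -55, "dy": 65, "dz": 6, "rx": 0, "ry": 0, "rz": -0.36, "gripper": 1},
  {"dx": -70, "dy": 85, "dz": 8, "rx": 0, "ry": 0, "rz": -0.48, "gripper": 1},
  {"dx": -75, "dy": 90, "dz": 10, "rx": 0, "ry": 0, "rz": -0.6, "gripper": 1},
  {"dx": -75, "dy": 90, "dz": 10, "rx": 0, "ry": 0, "rz": -0.72, "gripper": 1},
  {"dx": -75, "dy": 90, "dz": 10, "rx": 0, "ry": 0, "rz": -0.84, "gripper": 1},
  {"dx": -75, "dy": 90, "dz": 10, "rx": 0, "ry": 0, "rz": -0.96, "gripper": 1},
])

```text
t: 2.15
eef_pos: [0.5576, 0.0909, 0.1894]
ee_rot: [3.141, -0.001, -1.892]
force: [0.1, -0.5, -0.3]
width: 0.0004
gripper_force: 0.0
```

Call:
jog_arm([
  {"dx": 0, "dy": 0, "dz": 0, "rx": 0, "ry": 0, "rz": -0.12, "gripper": 1},
  {"dx": 0, "dy": 0, "dz": 0, "rx": 0, "ry": 0, "rz": -0.24, "gripper": 1},
  {"dx": 0, "dy": 0, "dz": 0, "rx": 0, "ry": 0, "rz": -0.36, "gripper": 1},
  {"dx": 0, "dy": 0, "dz": 0, "rx": 0, "ry": 0, "rz": -0.48, "gripper": 1},
  {"dx": 0, "dy": 0, "dz": 0, "rx": 0, "ry": 0, "rz": -0.61, "gripper": 1},
  {"dx": 0, "dy": 0, "dz": 0, "rx": 0, "ry": 0, "rz": -0.61, "gripper": 1},
  {"dx": 0, "dy": 0, "dz": 0, "rx": 0, "ry": 0, "rz": -0.61, "gripper": 1},
  {"dx": 0, "dy": 0, "dz": 0, "rx": 0, "ry": 0, "rz": -0.61, "gripper": 1},
])

```text
t: 2.82
eef_pos: [0.5578, 0.0906, 0.1899]
ee_rot: [3.141, -0.0, -1.293]
force: [-0.0, 0.2, -0.6]
width: 0.0004
gripper_force: 0.0
```

```bash
python3 -c "
from h import *
rel([.558,.1,.058],-1.29)
f=grab('wrist'); cv2.imwrite('pics/w2.png',f['frame'][...,::-1])"
```

```text
t 2.8167 pos [0.5578 0.0906 0.1899] shift [ -8.9  -2.8 131.9] rot [ 0.0004 -0.     -0.003 ] q [ 0.51  0.23 -0.32 -0.   -1.03 -0.23] F [-0.   0.2 -0.6]
```

View pics/w2.png

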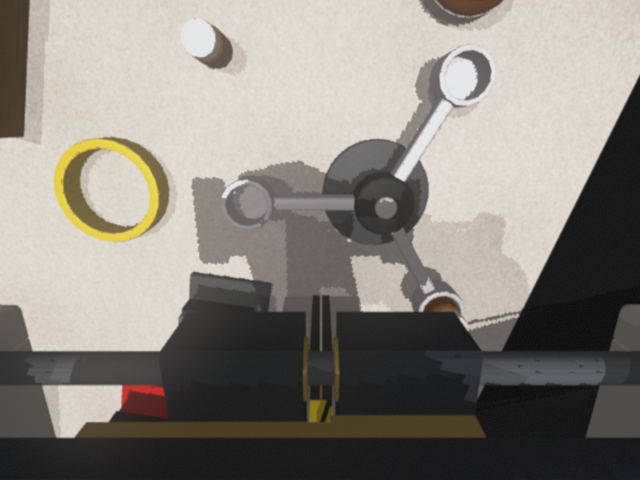

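The wrist view is sharp. The hub is at (385,208), and the empty arm runs level at row 203 to its cup at (248,203). The other empty cup is at (466,76), the vial cup at (440,305), and the fingers are beside the arm with a gap.

```bash
cat >> h.py <<'E'
def proj(f,u,v,z):
    V=np.linalg.inv(f['view']); d=V[:3,:3]@np.array([(u-f['cx'])/f['fx'],(v-f['cy'])/f['fy'],1]); o=V[:3,3]
    return (o+d*(z-o[2])/d[2])[:2]
def ang(d): return np.round(np.degrees(np.arctan2(d[1],d[0])),1)
E
python3 -c "
from h import *
f=dict(np.load('wrist.npz'))
W=pts(f); print(W[208,385],W[203,300],W[20,195])
h=proj(f,385,208,.064);a=proj(f,247,203,.056);b=proj(f,466,76,.056)
print(h,a,b,ang(a-h),ang(b-h),np.linalg.norm(a-h),np.linalg.norm(b-h))
x=h;th=np.radians(16);u=np.array([np.cos(th),np.sin(th)]);n=np.array([-u[1],u[0]])
print(x+.051*u+.035*n)
"
```

```text
[0.52199157 0.05168677 0.06299197] [0.5805576  0.06732558 0.05032634] [ 0.6761536  -0.02920227  0.04898399]
[0.52221856 0.05152253] [0.61734682 0.07658454] [ 0.49802353 -0.04472445] 14.8 -104.1 0.09837423312428327 0.09924152905497978
[0.5615956 0.0992242]
```

Call:
jog_arm([
  {"dx": -9, "dy": -5, "dz": 15, "rx": 0, "ry": 0, "rz": 0, "gripper": 1},
  {"dx": -9, "dy": -5, "dz": 35, "rx": 0, "ry": 0, "rz": 0, "gripper": 1},
  {"dx": -9, "dy": -5, "dz": 55, "rx": 0, "ry": 0, "rz": 0, "gripper": 1},
  {"dx": -9, "dy": -5, "dz": 80, "rx": 0, "ry": 0, "rz": 0, "gripper": 1},
  {"dx": -9, "dy": -5, "dz": 105, "rx": 0, "ry": 0, "rz": 0, "gripper": 1},
  {"dx": -9, "dy": -5, "dz": 122, "rx": 0, "ry": 0, "rz": 0, "gripper": 1},
  {"dx": -9, "dy": -5, "dz": 132, "rx": 0, "ry": 0, "rz": 0, "gripper": 1},
  {"dx": -9, "dy": -5, "dz": 132, "rx": 0, "ry": 0, "rz": 0, "gripper": 1},
])

```text
t: 3.53
eef_pos: [0.559, 0.1001, 0.0559]
ee_rot: [3.138, -0.001, -1.291]
force: [-0.4, 0.5, 0.1]
width: 0.0005
gripper_force: 0.0
```

Run:
```python
from h import *
rel([.558,.1,.058],-1.29)
s=arm.get_state(); R=Ro.from_euler('xyz',s['ee_rot']); ax=np.array([.5215,.052])
for th in [15,8,0,-8,-16,-24,-32,-40,-48,-54,-58,-62,-63.5,-65]:
    t=np.radians(th);u=np.array([np.cos(t),np.sin(t)]);n=np.array([-u[1],u[0]])
    p=ax+.051*u+.0145*n; d=R.inv().apply([*(p-s['eef_pos'][:2]),0])*1000
    print(th,np.round(p,4),'tool',np.round(d,1),'rz',round(s['ee_rot'][2]-(t-np.pi/2),3))
print('reader dir',ang(np.array([.6135,.196])-ax))
```

```text
t 3.5333 pos [0.559  0.1001 0.0559] shift [-0.1  1.  -2.1] rot [ 0.0039 -0.0007 -0.0006] q [ 0.52  0.38 -0.45 -0.   -0.74 -0.24] F [-0.4  0.5  0.1]
15 [0.567  0.0792] tool [22.3 -1.9  0. ] rz 0.018
8 [0.57   0.0735] tool [28.7 -3.2  0. ] rz 0.141
0 [0.5725 0.0665] tool [36.1 -3.7  0. ] rz 0.28
-8 [0.574  0.0593] tool [43.4 -3.1  0. ] rz 0.42
-16 [0.5745 0.0519] tool [50.7 -1.6  0. ] rz 0.559
-24 [0.574  0.0445] tool [57.6  1.   0. ] rz 0.699
-32 [0.5724 0.0373] tool [64.1  4.5  0.1] rz 0.839
-40 [0.5699 0.0303] tool [70.1  8.8  0.1] rz 0.978
-48 [0.5664 0.0238] tool [75.4 14.   0.1] rz 1.118
-54 [0.5632 0.0193] tool [78.9 18.3  0.1] rz 1.223
-58 [0.5608 0.0164] tool [81.  21.4  0.1] rz 1.292
-62 [0.5582 0.0138] tool [82.8 24.6  0.2] rz 1.362
-63.5 [0.5572 0.0128] tool [83.4 25.8  0.2] rz 1.388
-65 [0.5562 0.0119] tool [84.  27.1  0.2] rz 1.415
reader dir 57.4
```

Call:
jog_arm([
  {"dx": 8, "dy": -1, "dz": 0, "rx": 0, "ry": 0, "rz": 0.01, "gripper": 1},
  {"dx": 16, "dy": -2, "dz": 0, "rx": 0, "ry": 0, "rz": 0.02, "gripper": 1},
  {"dx": 21, "dy": -2, "dz": 0, "rx": 0, "ry": 0, "rz": 0.02, "gripper": 1},
  {"dx": 24, "dy": -2.5, "dz": 0, "rx": 0, "ry": 0, "rz": 0.05, "gripper": 1},
  {"dx": 27, "dy": -3, "dz": 0, "rx": 0, "ry": 0, "rz": 0.11, "gripper": 1},
  {"dx": 30, "dy": -3.5, "dz": 0, "rx": 0, "ry": 0, "rz": 0.17, "gripper": 1},
  {"dx": 33, "dy": -3.7, "dz": 0, "rx": 0, "ry": 0, "rz": 0.22, "gripper": 1},
  {"dx": 36, "dy": -3.7, "dz": 0, "rx": 0, "ry": 0, "rz": 0.28, "gripper": 1},
])

```text
t: 4.2
eef_pos: [0.5752, 0.0674, 0.0594]
ee_rot: [-3.139, 0.001, -1.573]
force: [1.3, 3.1, 1.2]
width: 0.0003
gripper_force: 1.2
```

```bash
cat > plan.py <<'E'
from h import *
import sys
f=grab('top'); cv2.imwrite(f'pics/top_{sys.argv[1]}.png',cv2.resize(f['frame'][180:320,190:400],None,fx=3.8,fy=3.8)[...,::-1])
W=pts(f); m=(W[...,2]>.074)&(W[...,2]<.09)&(np.hypot(W[...,0]-.5215,W[...,1]-.052)<.13)&(f['frame'].min(-1)>150)
p=W[m]; p=p[p[:,1]>.06]; c=np.median(p,0) if len(p) else np.zeros(3); print('vial cap',len(p),c,ang(c[:2]-[.5215,.052]))
s=arm.get_state(); R=Ro.from_euler('xyz',s['ee_rot']); ax=np.array([.5215,.052])
print(np.round(s['eef_pos'],4),s['ee_rot'],s['force'],s['t'])
for th in [0,-8,-16,-24,-32,-40,-48,-54,-58,-62,-63.5,-65]:
    t=np.radians(th);u=np.array([np.cos(t),np.sin(t)]);n=np.array([-u[1],u[0]])
    p=ax+.051*u+.0145*n; d=R.inv().apply([*(p-s['eef_pos'][:2]),0])*1000
    print(th,'tool',np.round(d,1),'rz',round(s['ee_rot'][2]-(t-np.pi/2),3))
E
python3 plan.py 1
```

```text
vial cap 68 [0.4706962  0.13881747 0.0811481 ] 120.3
[0.575  0.0669 0.0592] [-3.13917982e+00  1.07230533e-03 -1.57783279e+00] [0.25605441 0.06895079 0.78996293] 4.25
0 tool [ 0.4  2.5 -0. ] rz -0.007
-8 tool [ 7.6  0.9 -0. ] rz 0.133
-16 tool [15.   0.3 -0. ] rz 0.272
-24 tool [22.4  0.8 -0. ] rz 0.412
-32 tool [29.6  2.3 -0. ] rz 0.551
-40 tool [36.6  4.8 -0.1] rz 0.691
-48 tool [43.1  8.3 -0.1] rz 0.831
-54 tool [47.7 11.4 -0.1] rz 0.935
-58 tool [50.6 13.8 -0.1] rz 1.005
-62 tool [53.2 16.3 -0.1] rz 1.075
-63.5 tool [54.2 17.3 -0.1] rz 1.101
-65 tool [55.1 18.4 -0.1] rz 1.127
```

Call:
jog_arm([
  {"dx": 3.5, "dy": 2, "dz": 0, "rx": 0, "ry": 0, "rz": 0.06, "gripper": 1},
  {"dx": 7.5, "dy": 1, "dz": 0, "rx": 0, "ry": 0, "rz": 0.13, "gripper": 1},
  {"dx": 11.5, "dy": 0.5, "dz": 0, "rx": 0, "ry": 0, "rz": 0.2, "gripper": 1},
  {"dx": 15, "dy": 0.3, "dz": 0, "rx": 0, "ry": 0, "rz": 0.27, "gripper": 1},
  {"dx": 18.7, "dy": 0.5, "dz": 0, "rx": 0, "ry": 0, "rz": 0.34, "gripper": 1},
  {"dx": 22.4, "dy": 0.8, "dz": 0, "rx": 0, "ry": 0, "rz": 0.41, "gripper": 1},
  {"dx": 26, "dy": 1.5, "dz": 0, "rx": 0, "ry": 0, "rz": 0.48, "gripper": 1},
  {"dx": 29.6, "dy": 2.3, "dz": 0, "rx": 0, "ry": 0, "rz": 0.55, "gripper": 1},
])

```text
t: 4.92
eef_pos: [0.573, 0.0379, 0.0592]
ee_rot: [-3.139, 0.003, -2.122]
force: [1.8, 2.9, 1.1]
width: 0.0002
gripper_force: 1.4
```

```bash
python3 plan.py 2
```

```text
vial cap 57 [0.52470776 0.15283458 0.08038924] 88.2
[0.5724 0.0372 0.059 ] [-3.14015835e+00  1.91205648e-03 -2.12743801e+00] [2.43091448 1.20411185 0.13055928] 4.9667
0 tool [-24.9  15.4   0. ] rz -0.557
-8 tool [-19.6  10.2   0. ] rz -0.417
-16 tool [-13.6   5.9   0. ] rz -0.277
-24 tool [-7.1  2.5  0. ] rz -0.138
-32 tool [-0.1 -0.   0. ] rz 0.002
-40 tool [ 7.2 -1.5 -0. ] rz 0.141
-48 tool [14.5 -2.  -0. ] rz 0.281
-54 tool [20.1 -1.7 -0. ] rz 0.386
-58 tool [23.7 -1.2 -0. ] rz 0.456
-62 tool [27.4 -0.4 -0.1] rz 0.525
-63.5 tool [28.7 -0.  -0.1] rz 0.552
-65 tool [30.   0.4 -0.1] rz 0.578
```

Call:
jog_arm([
  {"dx": 3.6, "dy": -0.8, "dz": 0, "rx": 0, "ry": 0, "rz": 0.07, "gripper": 1},
  {"dx": 7.2, "dy": -1.5, "dz": 0, "rx": 0, "ry": 0, "rz": 0.14, "gripper": 1},
  {"dx": 10.9, "dy": -1.8, "dz": 0, "rx": 0, "ry": 0, "rz": 0.21, "gripper": 1},
  {"dx": 14.5, "dy": -2, "dz": 0, "rx": 0, "ry": 0, "rz": 0.28, "gripper": 1},
  {"dx": 17.5, "dy": -1.8, "dz": 0, "rx": 0, "ry": 0, "rz": 0.34, "gripper": 1},
  {"dx": 20, "dy": -1.7, "dz": 0, "rx": 0, "ry": 0, "rz": 0.386, "gripper": 1},
  {"dx": 22, "dy": -1.4, "dz": 0, "rx": 0, "ry": 0, "rz": 0.42, "gripper": 1},
  {"dx": 23.2, "dy": -1.2, "dz": 0, "rx": 0, "ry": 0, "rz": 0.45, "gripper": 1},
])

```text
t: 5.63
eef_pos: [0.5617, 0.0171, 0.0591]
ee_rot: [-3.141, 0.003, -2.569]
force: [3.1, -0.8, 0.5]
width: 0.0006
gripper_force: 1.3
```

```bash
python3 plan.py 3
```

```text
vial cap 0 [0. 0. 0.] -174.3
[0.5615 0.017  0.059 ] [-3.14060406e+00  2.38061712e-03 -2.57070876e+00] [ 2.47057063 -0.02290835  0.38646558] 5.6833
0 tool [-36.   35.7   0.1] rz -1.0
-8 tool [-33.3  28.8   0.1] rz -0.86
-16 tool [-29.8  22.3   0. ] rz -0.721
-24 tool [-25.3  16.4   0. ] rz -0.581
-32 tool [-20.1  11.2   0. ] rz -0.441
-40 tool [-14.2   6.7   0. ] rz -0.302
-48 tool [-7.8  3.1  0. ] rz -0.162
-54 tool [-2.6  1.   0. ] rz -0.057
-58 tool [ 0.9 -0.1 -0. ] rz 0.012
-62 tool [ 4.5 -1.  -0. ] rz 0.082
-63.5 tool [ 5.9 -1.2 -0. ] rz 0.108
-65 tool [ 7.2 -1.4 -0. ] rz 0.135
```

View pics/top_3.png

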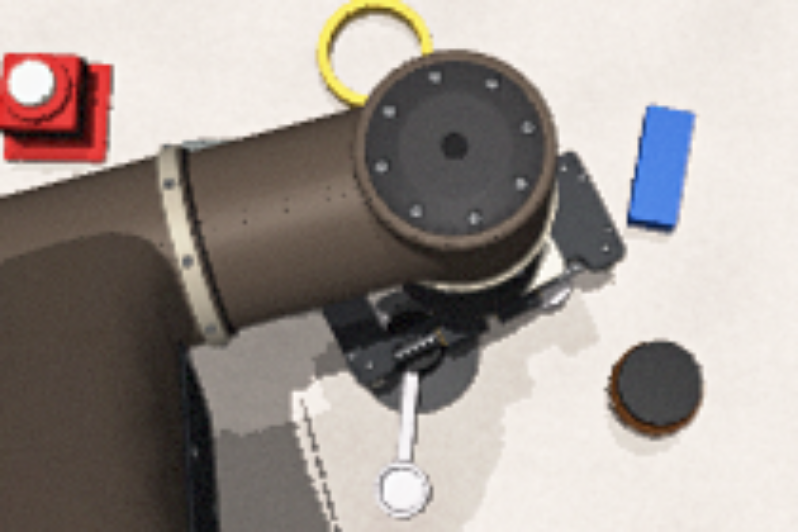

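The arm now hides the vial and reader from above. Arm b and its cup show at (403,490), which fits the expected angle. I'll push the last 5°, then back off and look.

Call:
jog_arm([
  {"dx": 1.5, "dy": -0.3, "dz": 0, "rx": 0, "ry": 0, "rz": 0.03, "gripper": 1},
  {"dx": 3, "dy": -0.6, "dz": 0, "rx": 0, "ry": 0, "rz": 0.06, "gripper": 1},
  {"dx": 4.2, "dy": -0.9, "dz": 0, "rx": 0, "ry": 0, "rz": 0.08, "gripper": 1},
  {"dx": 5, "dy": -1, "dz": 0, "rx": 0, "ry": 0, "rz": 0.09, "gripper": 1},
  {"dx": 5, "dy": -1, "dz": 0, "rx": 0, "ry": 0, "rz": 0.09, "gripper": 1},
  {"dx": 5, "dy": -1, "dz": 0, "rx": 0, "ry": 0, "rz": 0.09, "gripper": 1},
  {"dx": 0, "dy": 0, "dz": 0, "rx": 0, "ry": 0, "rz": 0.09, "gripper": 1},
  {"dx": -10, "dy": 0, "dz": 0, "rx": 0, "ry": 0, "rz": 0.09, "gripper": 1},
])

```text
t: 6.35
eef_pos: [0.5674, 0.0223, 0.0576]
ee_rot: [3.141, -0.003, -2.659]
force: [-0.4, 0.5, -0.3]
width: 0.0005
gripper_force: 0.0
```

Call:
jog_arm([
  {"dx": 0, "dy": 0, "dz": -10, "rx": 0, "ry": 0, "rz": 0, "gripper": 1},
  {"dx": 0, "dy": 0, "dz": -30, "rx": 0, "ry": 0, "rz": 0, "gripper": 1},
  {"dx": 0, "dy": 0, "dz": -60, "rx": 0, "ry": 0, "rz": 0, "gripper": 1},
  {"dx": 0, "dy": 0, "dz": -90, "rx": 0, "ry": 0, "rz": 0, "gripper": 1},
  {"dx": 0, "dy": 0, "dz": -120, "rx": 0, "ry": 0, "rz": 0, "gripper": 1},
  {"dx": 0, "dy": 0, "dz": -130, "rx": 0, "ry": 0, "rz": 0, "gripper": 1},
  {"dx": 0, "dy": 0, "dz": -130, "rx": 0, "ry": 0, "rz": 0, "gripper": 1},
  {"dx": 0, "dy": 0, "dz": -130, "rx": 0, "ry": 0, "rz": 0, "gripper": 1},
])

```text
t: 7.02
eef_pos: [0.5688, 0.0228, 0.1886]
ee_rot: [3.141, 0.001, -2.659]
force: [-0.7, 0.2, -0.8]
width: -0.0
gripper_force: 0.0
```

Run:
```python
from h import *
rel([.61,.195,.19])
f=grab('wrist'); a=f['frame']; b=grab('top')['frame'][180:320,190:400]
b=cv2.resize(b,(480,320)); c=np.zeros((320,800,3),np.uint8); c[:,:320]=cv2.resize(a,(320,240))[:0].size or 0
cv2.imwrite('pics/w3.png',np.hstack([cv2.resize(a,(427,320)),b[:,:373]])[...,::-1])
```

```text
t 7.0167 pos [0.5688 0.0228 0.1886] shift [-116.4  133.3   -1.2] rot [0.0003 0.0009 0.    ] q [ 0.38  0.23 -0.31 -0.   -1.03 -1.47] F [-0.7  0.2 -0.8]
```

View pics/w3.png

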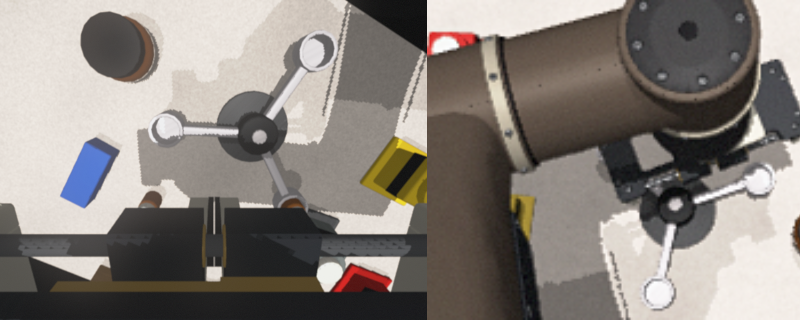

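The wrist half shows the hub at about (390,204), empty cups at (252,192) and (477,75), and the vial cup at (438,302), half hidden. The top half shows arm b's cup, arm c's cup and the hub, with the reader hidden.

Run:
```python
from h import *
f=dict(np.load('wrist.npz'))
h=proj(f,390,204,.064);a=proj(f,250,192,.056);b=proj(f,476,76,.056)
print('wrist',h,a,b,ang(a-h),ang(b-h))
f=dict(np.load('top.npz'));s=210/480;t=140/320
h=proj(f,190+(675-427)*s,180+204*t,.064);a=proj(f,190+(760-427)*s,180+181*t,.056);b=proj(f,190+(658-427)*s,180+291*t,.056)
print('top',h,a,b,ang(a-h),ang(b-h))
rel([.45,-.2,.19])
```

```text
wrist [0.51985156 0.05126047] [ 0.55935459 -0.03934161] [0.42222865 0.0594501 ] -66.4 175.2
top [0.5195146  0.05157366] [ 0.55736184 -0.0409864 ] [0.42142698 0.05920602] -67.8 175.6
t 7.1167 pos [0.568  0.0225 0.1869] shift [ 207.9 -142.3   -2.7] rot [ 0.0007 -0.0021 -0.    ] q [ 0.38  0.23 -0.31 -0.   -1.03 -1.47] F [-0.6 -0.6 -0.9]
```

Call:
jog_arm([
  {"dx": 30, "dy": -20, "dz": 0, "rx": 0, "ry": 0, "rz": 0, "gripper": 1},
  {"dx": 60, "dy": -40, "dz": 0, "rx": 0, "ry": 0, "rz": 0, "gripper": 1},
  {"dx": 90, "dy": -60, "dz": 0, "rx": 0, "ry": 0, "rz": 0, "gripper": 1},
  {"dx": 120, "dy": -80, "dz": 0, "rx": 0, "ry": 0, "rz": 0, "gripper": 1},
  {"dx": 150, "dy": -100, "dz": 0, "rx": 0, "ry": 0, "rz": 0, "gripper": 1},
  {"dx": 180, "dy": -120, "dz": 0, "rx": 0, "ry": 0, "rz": 0, "gripper": 1},
  {"dx": 205, "dy": -140, "dz": 0, "rx": 0, "ry": 0, "rz": 0, "gripper": 1},
  {"dx": 205, "dy": -140, "dz": 0, "rx": 0, "ry": 0, "rz": 0, "gripper": 1},
])

```text
t: 7.78
eef_pos: [0.4489, -0.1997, 0.1866]
ee_rot: [3.14, -0.003, -2.662]
force: [-0.3, 0.9, -0.6]
width: 0.0004
gripper_force: 0.0
```

Run:
```python
from h import *
f=grab('top'); W=pts(f)
cv2.imwrite('pics/top4.png',cv2.resize(f['frame'][190:310,215:355],None,fx=5,fy=5,interpolation=cv2.INTER_CUBIC)[...,::-1])
```

```text
(no output)
```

View pics/top4.png

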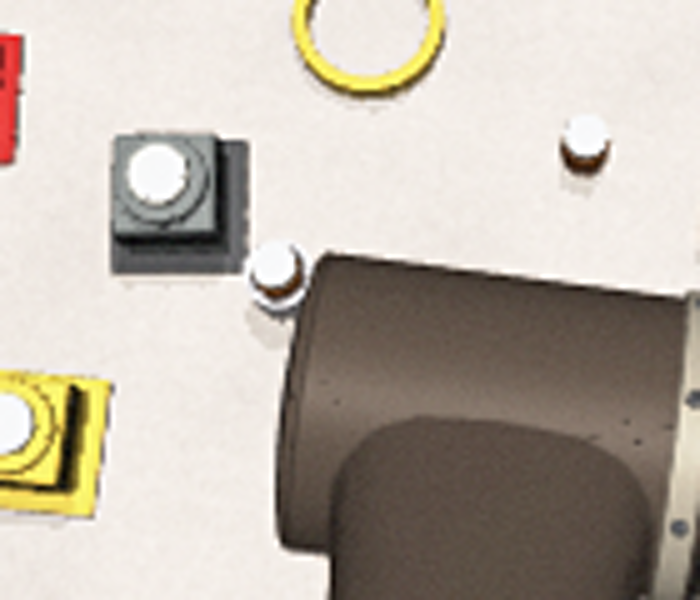

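The reader and vial are both in view: key top at (157,174), column top centred on about (164,187), and vial cap at (277,267). The arm hides the hub, but it hasn't moved since the first top view.

Run:
```python
from h import *
f=dict(np.load('top.npz')); W=pts(f)
g=lambda u,v,z: proj(f,215+u/5-.4,190+v/5-.4,z)
k=g(157,174,.088); c=g(164,187,.074); b=np.mean([g(113,270,.008),g(247,142,.008)],0)
v=g(277,267,.082)
h=proj(f,298.5,269.4,.064)
for x in ((298,269),(299,270)): print('hub alt',proj(f,*x,.064))
print('key',k,'col',c,'base',b,'vial',v,'hub',h)
for r in (k,c,b): print('reader ang',ang(r-h),np.linalg.norm(r-h))
print('vial',ang(v-h),np.linalg.norm(v-h))
vv=W[190+53,215+55],W[190+34,215+31]; print(vv)
rel([.56,.09,.19])
```

```text
hub alt [0.52001584 0.05293206]
hub alt [0.51772752 0.05006023]
key [0.61695401 0.19846028] col [0.61338159 0.19639741] base [0.61733379 0.19777235] vial [0.57649232 0.13133925] hub [0.51912869 0.05152697]
reader ang 56.3 0.17651965759735486
reader ang 57.0 0.17283244629022737
reader ang 56.1 0.176158883357792
vial 54.3 0.0982882811394731
(array([0.57655323, 0.13138391, 0.08164913]), array([0.61772963, 0.19837314, 0.08930411]))
t 7.8333 pos [ 0.4502 -0.1984  0.1867] shift [-230.4  205.3   -3.5] rot [ 0.0016 -0.0026 -0.    ] q [-0.01  0.11 -0.47 -0.   -0.99 -1.08] F [1.  0.1 0.6]
```

The vial arm points at about 54.3° and the reader is at 56.3°. That is about 6 mm off, inside tolerance but with little margin. I'll nudge it back 2° from the other side of arm c.

Run:
```python
from h import *
rel([.5125,-.0075,.187],-2.68)
```

```text
t 7.8333 pos [ 0.4502 -0.1984  0.1867] shift [-143.3  140.7   -0.4] rot [ 0.0016 -0.0026  0.0175] q [-0.01  0.11 -0.47 -0.   -0.99 -1.08] F [1.  0.1 0.6]
```

Call:
jog_arm([
  {"dx": -22, "dy": 22, "dz": 0, "rx": 0, "ry": 0, "rz": 0.02, "gripper": 1},
  {"dx": -48, "dy": 48, "dz": 0, "rx": 0, "ry": 0, "rz": 0.02, "gripper": 1},
  {"dx": -75, "dy": 75, "dz": 0, "rx": 0, "ry": 0, "rz": 0.02, "gripper": 1},
  {"dx": -100, "dy": 100, "dz": 0, "rx": 0, "ry": 0, "rz": 0.02, "gripper": 1},
  {"dx": -125, "dy": 123, "dz": 0, "rx": 0, "ry": 0, "rz": 0.02, "gripper": 1},
  {"dx": -143, "dy": 141, "dz": 0, "rx": 0, "ry": 0, "rz": 0.02, "gripper": 1},
  {"dx": -143, "dy": 141, "dz": 0, "rx": 0, "ry": 0, "rz": 0.02, "gripper": 1},
  {"dx": -143, "dy": 141, "dz": 0, "rx": 0, "ry": 0, "rz": 0.02, "gripper": 1},
])

```text
t: 8.5
eef_pos: [0.5134, -0.0034, 0.1869]
ee_rot: [3.141, -0.002, -2.676]
force: [-0.7, -0.6, 0.0]
width: 0.0006
gripper_force: 0.0
```

Call:
jog_arm([
  {"dx": 0, "dy": 0, "dz": 15, "rx": 0, "ry": 0, "rz": 0, "gripper": 1},
  {"dx": 0, "dy": 0, "dz": 35, "rx": 0, "ry": 0, "rz": 0, "gripper": 1},
  {"dx": 0, "dy": 0, "dz": 55, "rx": 0, "ry": 0, "rz": 0, "gripper": 1},
  {"dx": 0, "dy": 0, "dz": 80, "rx": 0, "ry": 0, "rz": 0, "gripper": 1},
  {"dx": 0, "dy": 0, "dz": 105, "rx": 0, "ry": 0, "rz": 0, "gripper": 1},
  {"dx": 0, "dy": 0, "dz": 120, "rx": 0, "ry": 0, "rz": 0, "gripper": 1},
  {"dx": 0, "dy": 0, "dz": 129, "rx": 0, "ry": 0, "rz": 0, "gripper": 1},
  {"dx": 0, "dy": 0, "dz": 129, "rx": 0, "ry": 0, "rz": 0, "gripper": 1},
])

```text
t: 9.17
eef_pos: [0.5118, -0.0062, 0.0569]
ee_rot: [3.141, -0.004, -2.68]
force: [0.3, -0.0, 0.1]
width: 0.0001
gripper_force: 0.0
```

Run:
```python
from h import *
rel([.5291,-.0006,.058],np.radians(-63.7-90))
```

```text
t 9.1667 pos [ 0.5118 -0.0062  0.0569] shift [-18.   -2.7  -1.2] rot [ 0.0006 -0.0045  0.0029] q [ 0.37  0.31 -0.58 -0.   -0.69 -1.48] F [ 0.3 -0.   0.1]
```

Call:
jog_arm([
  {"dx": -6, "dy": -1, "dz": 0, "rx": 0, "ry": 0, "rz": 0, "gripper": 1},
  {"dx": -11, "dy": -2, "dz": 0, "rx": 0, "ry": 0, "rz": 0, "gripper": 1},
  {"dx": -14, "dy": -2.5, "dz": 0, "rx": 0, "ry": 0, "rz": 0, "gripper": 1},
  {"dx": -15.5, "dy": -2.5, "dz": 0, "rx": 0, "ry": 0, "rz": 0, "gripper": 1},
  {"dx": -16.5, "dy": -2.5, "dz": 0, "rx": 0, "ry": 0, "rz": 0, "gripper": 1},
  {"dx": -17.2, "dy": -2.5, "dz": 0, "rx": 0, "ry": 0, "rz": 0, "gripper": 1},
  {"dx": -17.7, "dy": -2.5, "dz": 0, "rx": 0, "ry": 0, "rz": 0, "gripper": 1},
  {"dx": -18, "dy": -2.5, "dz": 0, "rx": 0, "ry": 0, "rz": 0, "gripper": 1},
])

```text
t: 9.83
eef_pos: [0.5305, 0.0004, 0.0592]
ee_rot: [-3.142, -0.0, -2.679]
force: [-0.6, -1.1, 2.7]
width: 0.0003
gripper_force: 1.2
```

Run:
```python
from h import *
rel([.5291,-.0006,.058],np.radians(-63.7-90))
for n in ('top',):
    f=grab(n)
W=pts(f); c=np.array([.5195,.0515])
for lab,z0,z1,col in (('vialcap',.072,.09,1),('cups',.045,.062,1)):
    m=(W[...,2]>z0)&(W[...,2]<z1)&(abs(np.hypot(W[...,0]-c[0],W[...,1]-c[1])-.1)<.022)
    p=W[m]; a=np.degrees(np.arctan2(p[:,1]-c[1],p[:,0]-c[0])); hh,e=np.histogram(a,36,(-180,180)); print(lab,[(int(e[i]),int(hh[i])) for i in range(36) if hh[i]])
```

```text
t 9.8333 pos [5.305e-01 4.000e-04 5.920e-02] shift [ 1.7 -0.2  1.2] rot [-0.     -0.0002  0.0038] q [ 0.37  0.33 -0.54  0.   -0.71 -1.48] F [-0.6 -1.1  2.7]
vialcap []
cups [(-180, 33), (160, 8), (170, 33)]
```

Call:
jog_arm([
  {"dx": 1, "dy": 0, "dz": 0, "rx": 0, "ry": 0, "rz": 0, "gripper": 1},
  {"dx": 4, "dy": 0, "dz": 0, "rx": 0, "ry": 0, "rz": 0, "gripper": 1},
  {"dx": 10, "dy": 0, "dz": 0, "rx": 0, "ry": 0, "rz": 0, "gripper": 1},
  {"dx": 15, "dy": 0, "dz": -20, "rx": 0, "ry": 0, "rz": 0, "gripper": 1},
  {"dx": 15, "dy": 0, "dz": -50, "rx": 0, "ry": 0, "rz": 0, "gripper": 1},
  {"dx": 15, "dy": 0, "dz": -85, "rx": 0, "ry": 0, "rz": 0, "gripper": 1},
  {"dx": 15, "dy": 0, "dz": -115, "rx": 0, "ry": 0, "rz": 0, "gripper": 1},
  {"dx": 15, "dy": 0, "dz": -130, "rx": 0, "ry": 0, "rz": 0, "gripper": 1},
])

```text
t: 10.55
eef_pos: [0.5185, -0.006, 0.1931]
ee_rot: [-3.14, 0.005, -2.678]
force: [0.6, 0.0, 0.4]
width: 0.0008
gripper_force: 0.0
```

Call:
jog_arm([
  {"dx": 25, "dy": -25, "dz": 0, "rx": 0, "ry": 0, "rz": 0, "gripper": 1},
  {"dx": 50, "dy": -50, "dz": 0, "rx": 0, "ry": 0, "rz": 0, "gripper": 1},
  {"dx": 75, "dy": -75, "dz": 0, "rx": 0, "ry": 0, "rz": 0, "gripper": 1},
  {"dx": 100, "dy": -100, "dz": 0, "rx": 0, "ry": 0, "rz": 0, "gripper": 1},
  {"dx": 125, "dy": -125, "dz": 0, "rx": 0, "ry": 0, "rz": 0, "gripper": 1},
  {"dx": 150, "dy": -150, "dz": 0, "rx": 0, "ry": 0, "rz": 0, "gripper": 1},
  {"dx": 170, "dy": -170, "dz": 0, "rx": 0, "ry": 0, "rz": 0, "gripper": 1},
  {"dx": 170, "dy": -170, "dz": 0, "rx": 0, "ry": 0, "rz": 0, "gripper": 1},
])

```text
t: 11.22
eef_pos: [0.439, -0.2373, 0.1889]
ee_rot: [-3.142, -0.0, -2.682]
force: [0.1, 0.2, 0.1]
width: 0.0007
gripper_force: 0.0
```

Run:
```python
from h import *
rel([.6165,.1975,.15])
f=grab('top')
cv2.imwrite('pics/top5.png',cv2.resize(f['frame'][190:310,215:355],None,fx=5,fy=5,interpolation=cv2.INTER_CUBIC)[...,::-1])
```

```text
t 11.2167 pos [ 0.439  -0.2373  0.1889] shift [-351.9  311.    38.8] rot [-0.     -0.0003  0.    ] q [-0.1   0.12 -0.45  0.   -1.   -1.01] F [0.1 0.2 0.1]
```

View pics/top5.png

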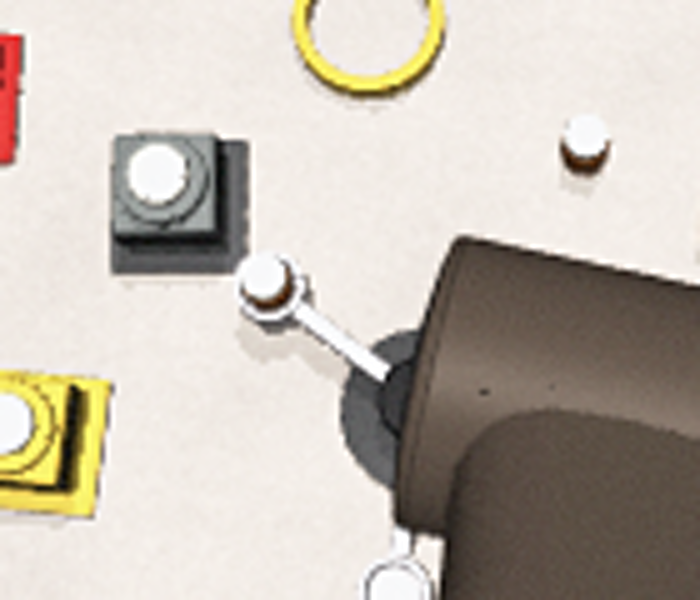

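The vial cap is now at (265,279), so the wheel turned further than wanted. I'll compute the angle.

Run:
```python
from h import *
f=dict(np.load('top.npz'))
g=lambda u,v,z: proj(f,215+u/5-.4,190+v/5-.4,z)
h=np.array([.5195,.0517]); v=g(265,279,.082); b=g(397,590,.056); m=g(312,318,.05); 
print(v,ang(v-h),ang(b-h), 'arm',ang(g(300,308,.05)-g(382,371,.05)),'cup',ang(g(272,289,.056)-h))
rel([.58,.0775,.19],-2.62)
```

```text
[0.56960449 0.13663396] 59.5 -180.0 arm 58.8 cup 59.4
t 11.2667 pos [ 0.4397 -0.236   0.1889] shift [-264.7  218.9   -1.1] rot [ 0.0001  0.0001 -0.0625] q [-0.1   0.12 -0.45 -0.   -1.   -1.01] F [ 0.6  0.6 -0.2]
```

Run:
```python
from h import *
rel([.5746,.0221,.189],-2.683)
```

```text
t 11.2667 pos [ 0.4397 -0.236   0.1889] shift [-2.353e+02  1.716e+02 -1.000e-01] rot [0.0001 0.0001 0.0005] q [-0.1   0.12 -0.45 -0.   -1.   -1.01] F [ 0.6  0.6 -0.2]
```

Call:
jog_arm([
  {"dx": -29, "dy": 21, "dz": 0, "rx": 0, "ry": 0, "rz": 0, "gripper": 1},
  {"dx": -60, "dy": 44, "dz": 0, "rx": 0, "ry": 0, "rz": 0, "gripper": 1},
  {"dx": -92, "dy": 67, "dz": 0, "rx": 0, "ry": 0, "rz": 0, "gripper": 1},
  {"dx": -125, "dy": 91, "dz": 0, "rx": 0, "ry": 0, "rz": 0, "gripper": 1},
  {"dx": -158, "dy": 115, "dz": 0, "rx": 0, "ry": 0, "rz": 0, "gripper": 1},
  {"dx": -190, "dy": 139, "dz": 0, "rx": 0, "ry": 0, "rz": 0, "gripper": 1},
  {"dx": -220, "dy": 160, "dz": 0, "rx": 0, "ry": 0, "rz": 0, "gripper": 1},
  {"dx": -235, "dy": 172, "dz": 0, "rx": 0, "ry": 0, "rz": 0, "gripper": 1},
])

```text
t: 11.93
eef_pos: [0.5761, 0.0288, 0.1889]
ee_rot: [-3.141, 0.001, -2.676]
force: [1.3, -0.1, 0.1]
width: 0.0006
gripper_force: 0.0
```

Call:
jog_arm([
  {"dx": 0, "dy": 0, "dz": 0, "rx": 0, "ry": 0, "rz": 0, "gripper": 1},
  {"dx": 0, "dy": 0, "dz": 15, "rx": 0, "ry": 0, "rz": 0, "gripper": 1},
  {"dx": 0, "dy": 0, "dz": 45, "rx": 0, "ry": 0, "rz": 0, "gripper": 1},
  {"dx": 0, "dy": 0, "dz": 75, "rx": 0, "ry": 0, "rz": 0, "gripper": 1},
  {"dx": 0, "dy": 0, "dz": 105, "rx": 0, "ry": 0, "rz": 0, "gripper": 1},
  {"dx": 0, "dy": 0, "dz": 122, "rx": 0, "ry": 0, "rz": 0, "gripper": 1},
  {"dx": 0, "dy": 0, "dz": 130, "rx": 0, "ry": 0, "rz": 0, "gripper": 1},
  {"dx": 0, "dy": 0, "dz": 130, "rx": 0, "ry": 0, "rz": 0, "gripper": 1},
])

```text
t: 12.6
eef_pos: [0.5731, 0.0243, 0.0573]
ee_rot: [3.141, -0.003, -2.679]
force: [-0.1, 0.2, 0.5]
width: 0.0007
gripper_force: 0.0
```

Run:
```python
from h import *
rel([.5567,.0132,.058])
```

```text
t 12.6 pos [0.5731 0.0243 0.0573] shift [19.7 -2.6 -0.6] rot [ 0.0005 -0.0035 -0.    ] q [ 0.38  0.39 -0.44 -0.   -0.75 -1.49] F [-0.1  0.2  0.5]
```

Call:
jog_arm([
  {"dx": 5, "dy": 0, "dz": 0, "rx": 0, "ry": 0, "rz": 0, "gripper": 1},
  {"dx": 9, "dy": 0, "dz": 0, "rx": 0, "ry": 0, "rz": 0, "gripper": 1},
  {"dx": 12, "dy": 0, "dz": 0, "rx": 0, "ry": 0, "rz": 0, "gripper": 1},
  {"dx": 13.5, "dy": 0, "dz": 0, "rx": 0, "ry": 0, "rz": 0, "gripper": 1},
  {"dx": 14.5, "dy": 0, "dz": 0, "rx": 0, "ry": 0, "rz": 0, "gripper": 1},
  {"dx": 15.5, "dy": 0, "dz": 0, "rx": 0, "ry": 0, "rz": 0, "gripper": 1},
  {"dx": 16.2, "dy": 0, "dz": 0, "rx": 0, "ry": 0, "rz": 0, "gripper": 1},
  {"dx": 16.6, "dy": 0, "dz": 0, "rx": 0, "ry": 0, "rz": 0, "gripper": 1},
])

```text
t: 13.27
eef_pos: [0.5597, 0.0172, 0.0592]
ee_rot: [-3.142, 0.0, -2.679]
force: [0.5, 0.7, -0.1]
width: 0.0005
gripper_force: 0.1
```

Run:
```python
from h import *
rel([.5567,.0132,.058]); print(arm.get_state()['gripper_force'])
f=grab('wrist'); W=pts(f)
h=np.array([.5195,.0517]); rr=np.hypot(W[...,0]-h[0],W[...,1]-h[1]); aa=np.degrees(np.arctan2(W[...,1]-h[1],W[...,0]-h[0]))
for n,c in (('b',-180),('v',60)):
    d=(aa-c+180)%360-180
    m=(rr>.035)&(rr<.075)&(abs(d)<15)&(W[...,2]>.046)&(W[...,2]<.053); print(n,m.sum(),c+np.median(d[m]) if m.any() else None)
```

```text
t 13.2667 pos [0.5597 0.0172 0.0592] shift [ 4.5 -2.2  1.2] rot [-0.      0.0003 -0.    ] q [ 0.38  0.37 -0.47 -0.   -0.73 -1.49] F [ 0.5  0.7 -0.1]
0.06826127803378768
b 3132 -178.86874387949348
v 647 57.43733765825246
```

```bash
cat > look.py <<'E'
from h import *
rel([.5567,.0132,.058]); print(arm.get_state()['gripper_force'])
f=grab('wrist'); W=pts(f)
h=np.array([.5195,.0517]); rr=np.hypot(W[...,0]-h[0],W[...,1]-h[1]); aa=np.degrees(np.arctan2(W[...,1]-h[1],W[...,0]-h[0]))
L=[]
for n,c in (('b',-180),('v',58),('c',-62)):
    d=(aa-c+180)%360-180
    m=(rr>.03)&(rr<.077)&(abs(d)<15)&(W[...,2]>.046)&(W[...,2]<.053)
    if m.sum()<200: continue
    vx,vy,x,y=cv2.fitLine(W[m][:,:2].astype(np.float32),cv2.DIST_HUBER,0,.001,.001).ravel()
    print(n,m.sum(),'mean',round(c+np.median(d[m]),1),'line',ang((vx,vy)),ang((-vx,-vy)),'range r',rr[m].min(),rr[m].max()); L.append((vx,vy,x,y))
E
python3 look.py
```

```text
t 13.3167 pos [0.5598 0.0172 0.0592] shift [ 4.5 -2.2  1.2] rot [-0.      0.0003 -0.    ] q [ 0.38  0.37 -0.47  0.   -0.73 -1.49] F [-0.3 -1.2 -0.9]
0.046107700221682535
b 3664 mean -178.8 line -0.7 179.3 range r 0.030017314666087504 0.07699429402377012
v 782 mean 57.9 line 52.4 -127.6 range r 0.03001842449141018 0.07694933749050768
c 3127 mean -59.5 line -63.1 116.9 range r 0.030034513793298894 0.07698552131125634
```

Arm b's fitted line gives the vial arm at 59.3°, which agrees with the top view. The finger is just touching, so I'll push about 2.7 mm slowly.

Call:
jog_arm([
  {"dx": 0.4, "dy": 0, "dz": 0, "rx": 0, "ry": 0, "rz": 0, "gripper": 1},
  {"dx": 0.8, "dy": 0, "dz": 0, "rx": 0, "ry": 0, "rz": 0, "gripper": 1},
  {"dx": 1.2, "dy": 0, "dz": 0, "rx": 0, "ry": 0, "rz": 0, "gripper": 1},
  {"dx": 1.6, "dy": 0, "dz": 0, "rx": 0, "ry": 0, "rz": 0, "gripper": 1},
  {"dx": 2, "dy": 0, "dz": 0, "rx": 0, "ry": 0, "rz": 0, "gripper": 1},
  {"dx": 2.2, "dy": 0, "dz": 0, "rx": 0, "ry": 0, "rz": 0, "gripper": 1},
  {"dx": 2.4, "dy": 0, "dz": 0, "rx": 0, "ry": 0, "rz": 0, "gripper": 1},
  {"dx": 2.4, "dy": 0, "dz": 0, "rx": 0, "ry": 0, "rz": 0, "gripper": 1},
])

```text
t: 14.03
eef_pos: [0.5576, 0.0161, 0.0591]
ee_rot: [-3.142, 0.0, -2.679]
force: [1.8, -0.0, -1.4]
width: 0.0003
gripper_force: 0.6
```

```bash
python3 look.py
```

```text
t 14.0333 pos [0.5576 0.0161 0.0591] shift [ 2.1 -2.2  1.1] rot [-0.0001  0.0001 -0.    ] q [ 0.38  0.37 -0.48  0.   -0.73 -1.49] F [ 1.8 -0.  -1.4]
0.6491155573166907
b 3614 mean -180.9 line -3.0 177.0 range r 0.030011126076115942 0.07699226030441386
v 812 mean 55.2 line 62.2 -117.8 range r 0.03039034770333931 0.07696387655786038
c 3105 mean -61.7 line -64.9 115.1 range r 0.030000666099278858 0.07699864081149915
```

Call:
jog_arm([
  {"dx": -1, "dy": 0, "dz": 0, "rx": 0, "ry": 0, "rz": 0, "gripper": 1},
  {"dx": -4, "dy": 0, "dz": 0, "rx": 0, "ry": 0, "rz": 0, "gripper": 1},
  {"dx": -10, "dy": 0, "dz": 0, "rx": 0, "ry": 0, "rz": 0, "gripper": 1},
  {"dx": -15, "dy": 0, "dz": -20, "rx": 0, "ry": 0, "rz": 0, "gripper": 1},
  {"dx": -15, "dy": 0, "dz": -50, "rx": 0, "ry": 0, "rz": 0, "gripper": 1},
  {"dx": -15, "dy": 0, "dz": -80, "rx": 0, "ry": 0, "rz": 0, "gripper": 1},
  {"dx": -15, "dy": 0, "dz": -90, "rx": 0, "ry": 0, "rz": 0, "gripper": 1},
  {"dx": -15, "dy": 0, "dz": -90, "rx": 0, "ry": 0, "rz": 0, "gripper": 1},
])

```text
t: 14.75
eef_pos: [0.573, 0.0235, 0.1523]
ee_rot: [-3.141, 0.005, -2.678]
force: [-0.2, -0.7, -0.5]
width: 0.0004
gripper_force: 0.0
```

```bash
python3 look.py; python3 -c "
from h import *
rel([.6165,.1975,.15])"
```

```text
t 14.75 pos [0.573  0.0235 0.1523] shift [19.8 -1.9 94.2] rot [-0.001   0.0055 -0.    ] q [ 0.38  0.27 -0.35  0.   -0.94 -1.49] F [-0.2 -0.7 -0.5]
0.0
b 1446 mean -181.6 line -3.0 177.0 range r 0.030012108119721687 0.0769931417892429
v 963 mean 54.8 line 57.2 -122.8 range r 0.03008048585454878 0.07694231981817883
c 1167 mean -61.8 line -62.7 117.3 range r 0.030029188962116798 0.07698872773618659
t 14.8 pos [0.5719 0.0233 0.1504] shift [-117.7  136.     0.7] rot [-0.0001  0.0029 -0.    ] q [ 0.38  0.27 -0.35 -0.   -0.94 -1.49] F [ 0.5 -0.7 -0.9]
```

The wheel is at rest and all three arms agree on about 57.1° against the reader's 56.3–57.0°. Now over to the key.

Call:
jog_arm([
  {"dx": -20, "dy": 23, "dz": 0, "rx": 0, "ry": 0, "rz": 0, "gripper": 1},
  {"dx": -40, "dy": 46, "dz": 0, "rx": 0, "ry": 0, "rz": 0, "gripper": 1},
  {"dx": -62, "dy": 71, "dz": 0, "rx": 0, "ry": 0, "rz": 0, "gripper": 1},
  {"dx": -84, "dy": 97, "dz": 0, "rx": 0, "ry": 0, "rz": 0, "gripper": 1},
  {"dx": -105, "dy": 121, "dz": 0, "rx": 0, "ry": 0, "rz": 0, "gripper": 1},
  {"dx": -118, "dy": 136, "dz": 0, "rx": 0, "ry": 0, "rz": 0, "gripper": 1},
  {"dx": -118, "dy": 136, "dz": 10, "rx": 0, "ry": 0, "rz": 0, "gripper": 1},
  {"dx": -118, "dy": 136, "dz": 25, "rx": 0, "ry": 0, "rz": 0, "gripper": 1},
])

```text
t: 15.47
eef_pos: [0.6161, 0.1986, 0.1233]
ee_rot: [3.142, 0.0, -2.677]
force: [-0.1, -0.1, -0.7]
width: 0.0007
gripper_force: 0.0
```

```bash
python3 -c "
from h import *
rel([.6165,.1975,.111])
f=grab('side'); cv2.imwrite('pics/s2.png',cv2.resize(f['frame'][220:400,220:460],None,fx=3,fy=3)[...,::-1])"
```

```text
t 15.4667 pos [0.6161 0.1986 0.1233] shift [ 0.2 -1.1 12.3] rot [0.     0.0003 0.    ] q [ 0.61  0.41 -0.21  0.   -0.95 -1.72] F [-0.1 -0.1 -0.7]
```

View pics/s2.png

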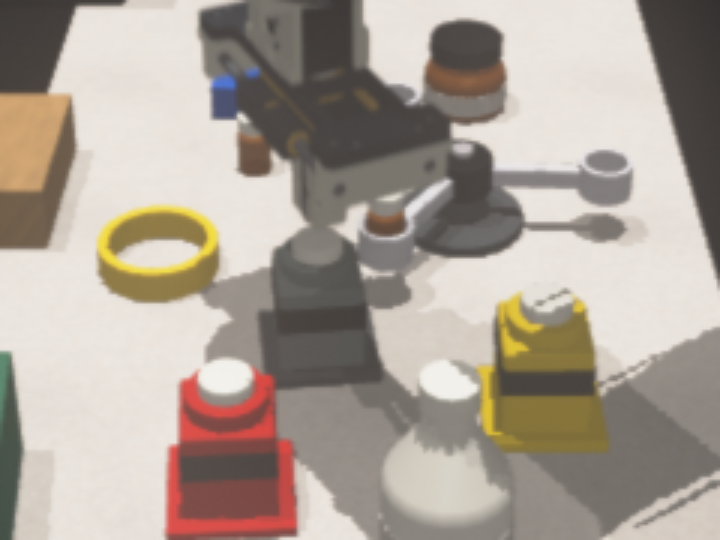

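The side view shows the fingertips at (320,215), centred just above the grey reader's key at (318,245). The vial is seated upright at (385,225). Pressing down.

Call:
jog_arm([
  {"dx": 0, "dy": -1, "dz": 5, "rx": 0, "ry": 0, "rz": 0, "gripper": 1},
  {"dx": 0, "dy": -1, "dz": 9, "rx": 0, "ry": 0, "rz": 0, "gripper": 1},
  {"dx": 0, "dy": -1, "dz": 12, "rx": 0, "ry": 0, "rz": 0, "gripper": 1},
  {"dx": 0, "dy": -1, "dz": 14, "rx": 0, "ry": 0, "rz": 0, "gripper": 1},
  {"dx": 0, "dy": -1, "dz": 15.5, "rx": 0, "ry": 0, "rz": 0, "gripper": 1},
  {"dx": 0, "dy": -1, "dz": 16.5, "rx": 0, "ry": 0, "rz": 0, "gripper": 1},
  {"dx": 0, "dy": -1, "dz": 17, "rx": 0, "ry": 0, "rz": 0, "gripper": 1},
  {"dx": 0, "dy": -1, "dz": 17, "rx": 0, "ry": 0, "rz": 0, "gripper": 1},
])

```text
t: 16.18
eef_pos: [0.6164, 0.196, 0.1075]
ee_rot: [-3.141, 0.0, -2.679]
force: [-1.0, -2.4, 3.6]
width: 0.0006
gripper_force: 1.5
```

Call:
jog_arm([
  {"dx": 0, "dy": 0, "dz": 0.5, "rx": 0, "ry": 0, "rz": 0, "gripper": 1},
  {"dx": 0, "dy": 0, "dz": 1, "rx": 0, "ry": 0, "rz": 0, "gripper": 1},
  {"dx": 0, "dy": 0, "dz": 1.5, "rx": 0, "ry": 0, "rz": 0, "gripper": 1},
  {"dx": 0, "dy": 0, "dz": 2, "rx": 0, "ry": 0, "rz": 0, "gripper": 1},
  {"dx": 0, "dy": 0, "dz": 2.5, "rx": 0, "ry": 0, "rz": 0, "gripper": 1},
  {"dx": 0, "dy": 0, "dz": 3, "rx": 0, "ry": 0, "rz": 0, "gripper": 1},
  {"dx": 0, "dy": 0, "dz": 3.5, "rx": 0, "ry": 0, "rz": 0, "gripper": 1},
  {"dx": 0, "dy": 0, "dz": 3.5, "rx": 0, "ry": 0, "rz": 0, "gripper": 1},
])

```text
t: 16.85
eef_pos: [0.6165, 0.1962, 0.1043]
ee_rot: [-3.141, 0.0, -2.679]
force: [-1.5, -4.5, 8.9]
width: 0.0005
gripper_force: 4.3
```

Call:
jog_arm([
  {"dx": 0, "dy": 0, "dz": 0.5, "rx": 0, "ry": 0, "rz": 0, "gripper": 1},
  {"dx": 0, "dy": 0, "dz": 1, "rx": 0, "ry": 0, "rz": 0, "gripper": 1},
  {"dx": 0, "dy": 0, "dz": 1.5, "rx": 0, "ry": 0, "rz": 0, "gripper": 1},
  {"dx": 0, "dy": 0, "dz": 1.5, "rx": 0, "ry": 0, "rz": 0, "gripper": 1},
  {"dx": 0, "dy": 0, "dz": 1.5, "rx": 0, "ry": 0, "rz": 0, "gripper": 1},
  {"dx": 0, "dy": 0, "dz": 1.5, "rx": 0, "ry": 0, "rz": 0, "gripper": 1},
  {"dx": 0, "dy": 0, "dz": 1.5, "rx": 0, "ry": 0, "rz": 0, "gripper": 1},
  {"dx": 0, "dy": 0, "dz": 1.5, "rx": 0, "ry": 0, "rz": 0, "gripper": 1},
])

```text
t: 17.52
eef_pos: [0.6165, 0.1962, 0.1041]
ee_rot: [-3.141, 0.001, -2.678]
force: [-5.3, -4.1, 17.8]
width: 0.0002
gripper_force: 8.8
```

The key is against its stop: 17.8 N with no further travel. Releasing it and retreating clear.

Call:
jog_arm([
  {"dx": 0, "dy": 0, "dz": -5, "rx": 0, "ry": 0, "rz": 0, "gripper": 1},
  {"dx": 0, "dy": 0, "dz": -12, "rx": 0, "ry": 0, "rz": 0, "gripper": 1},
  {"dx": 0, "dy": 0, "dz": -25, "rx": 0, "ry": 0, "rz": 0, "gripper": 1},
  {"dx": 0, "dy": 0, "dz": -45, "rx": 0, "ry": 0, "rz": 0, "gripper": 1},
  {"dx": 0, "dy": 0, "dz": -65, "rx": 0, "ry": 0, "rz": 0, "gripper": 1},
  {"dx": 0, "dy": 0, "dz": -75, "rx": 0, "ry": 0, "rz": 0, "gripper": 1},
  {"dx": 0, "dy": 0, "dz": -75, "rx": 0, "ry": 0, "rz": 0, "gripper": 1},
  {"dx": 0, "dy": 0, "dz": -75, "rx": 0, "ry": 0, "rz": 0, "gripper": 1},
])

```text
t: 18.18
eef_pos: [0.6163, 0.1968, 0.177]
ee_rot: [3.141, 0.001, -2.679]
force: [-0.3, 1.0, -0.9]
width: -0.0
gripper_force: 0.0
```

```bash
python3 look.py
```

```text
t 18.1833 pos [0.6163 0.1968 0.177 ] shift [ 135.4 -137.8  118.7] rot [0.0008 0.001  0.    ] q [ 0.61  0.36 -0.15 -0.   -1.06 -1.72] F [-0.3  1.  -0.9]
0.0
v 1246 mean 55.6 line 57.3 -122.7 range r 0.03013436698391825 0.0769729101065729
c 1519 mean -60.4 line -63.1 116.9 range r 0.03002826132521758 0.07697746837656656
```

```bash
python3 -c "
from station import arm
print(arm.job_done())"
```

```text
the job is handed in; nothing more can be done
None
```

The vial arm now points at the reader, about 57° against a measured 56–57°. The key was pressed to its stop and released, the gripper is clear, and the job was handed in at about 18 s; no verdict was returned.

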